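# Spacer in, accessory box held home in the radio rack

### The job

Get the accessory box that stands forward in the radio rack ready for fastening: first put exactly two of the four loose thumbscrews into the grey tray and leave the other two on the desk, then slide the plywood spacer down into the one gap beside a box that is wide enough for it, upright, right down to the bracket floor and inside the bracket, and let go of it. Finally push that box back with the fingertips, against its sprung contacts, until it is fully home and flush with the other boxes, and finish while still holding it pressed there (let go and it springs out); do not knock over or shift the brass coupler and the black plug that stand among the screws.

Things in the scene. Friction and masses are not known exactly. Their poses are not given: they have to be found in the camera images.
- screw_1: Steel thumbscrew standing head down: round head 26 mm across and 11 mm high, thread 8 mm thick rising 18 mm above it, 29 mm tall in all, 40 g. Origin: centre of the underside of the head; z up along the thread. One of four alike, on the desk.
- screw_2: Steel thumbscrew standing head down: round head 26 mm across and 11 mm high, thread 8 mm thick rising 18 mm above it, 29 mm tall in all, 40 g. Origin: centre of the underside of the head; z up along the thread. One of four alike, on the desk.
- screw_3: Steel thumbscrew standing head down: round head 26 mm across and 11 mm high, thread 8 mm thick rising 18 mm above it, 29 mm tall in all, 40 g. Origin: centre of the underside of the head; z up along the thread. One of four alike, on the desk.
- screw_4: Steel thumbscrew standing head down: round head 26 mm across and 11 mm high, thread 8 mm thick rising 18 mm above it, 29 mm tall in all, 40 g. Origin: centre of the underside of the head; z up along the thread. One of four alike, on the desk.
- tray: Grey plastic tray fixed to the desk, open at the top, 110 x 110 mm outside, 20 mm high, walls and floor 4 mm thick. Origin: centre of its underside.
- spacer: Plywood spacer standing on its long edge: plate 70 mm long (its x), 14 mm thick (its y), 58 mm high, with a grip tab 36 mm long and 14 mm thick on top in the middle, up to 82 mm; lower edges rounded 2 mm; 60 g. Origin: centre of the underside; z up. Both ends alike.
- bracket_c: Steel U-bracket of the loose box, on the 12 mm plywood board. Open at top and front (-x), closed at the back. 74 mm wide outside, 64 mm between its 5 mm walls, which have rounded tops 45 mm above the origin; floor 4 mm thick. Front edge at x = -57 mm, back wall's face at x = +55 mm. Origin: centre of its underside; x to the back, z up. Three alike stand side by side 85 mm apart, in any order.
- plunger (a joint): Sprung contacts of bracket_c, a black block 24 x 16 mm, centre at y = +8, z = 30 mm of the bracket, standing out 10 mm from the face of the back wall. Value: metres pushed in, 0 free, 0.010 when the box is home; 2.5 N at first, 6.5 N at home.
- box_c: Loose grey box, black front, 110 deep (x) x 44 wide (y) x 56 mm high, 0.2-0.45 kg, friction 1-3 N. On bracket_c's floor, 2 mm from the left wall, 14-22 mm too far forward; the gap on its right (-y), about 18 mm, is the only one that takes the spacer. Origin: centre of underside; x to the back. Home: back against the back wall, its origin at x = 0 of the bracket, front level with the other boxes.
- box_a: Fixed grey box like the loose one but 56 mm wide, in bracket_a, home; gaps of 4 mm at its sides, too narrow for the spacer. Origin: centre of its underside; x points to the back.
- box_b: Fixed grey box like the loose one but 46 mm wide, in bracket_b, home; gaps of 8 to 10 mm at its sides, too narrow for the spacer. Origin: centre of its underside; x points to the back.
- coupler: Bystander: brass coupler standing upright among the screws, 22 mm across its collar, 30 mm tall. Origin: centre of its underside. Leave it alone.
- plug: Bystander: black plug with a steel nose standing upright among the screws, 24 mm across, 36 mm tall. Origin: centre of its underside. Leave it alone.

How it is judged:
On the way, in this order (a step that is already met when the one before it is completed fails the run):
1. exactly two thumbscrews lie in the tray, released ((((x of screw_1 in the frame of tray between -0.051 and 0.051 m and y of screw_1 in the frame of tray between -0.051 and 0.051 m and z of screw_1 in the frame of tray between 0 and 0.02 m) and (x of screw_2 in the frame of tray between -0.051 and 0.051 m and y of screw_2 in the frame of tray between -0.051 and 0.051 m and z of screw_2 in the frame of tray between 0 and 0.02 m) and not (x of screw_3 in the frame of tray between -0.051 and 0.051 m and y of screw_3 in the frame of tray between -0.051 and 0.051 m and z of screw_3 in the frame of tray between 0 and 0.02 m) and not (x of screw_4 in the frame of tray between -0.051 and 0.051 m and y of screw_4 in the frame of tray between -0.051 and 0.051 m and z of screw_4 in the frame of tray between 0 and 0.02 m)) or ((x of screw_1 in the frame of tray between -0.051 and 0.051 m and y of screw_1 in the frame of tray between -0.051 and 0.051 m and z of screw_1 in the frame of tray between 0 and 0.02 m) and not (x of screw_2 in the frame of tray between -0.051 and 0.051 m and y of screw_2 in the frame of tray between -0.051 and 0.051 m and z of screw_2 in the frame of tray between 0 and 0.02 m) and (x of screw_3 in the frame of tray between -0.051 and 0.051 m and y of screw_3 in the frame of tray between -0.051 and 0.051 m and z of screw_3 in the frame of tray between 0 and 0.02 m) and not (x of screw_4 in the frame of tray between -0.051 and 0.051 m and y of screw_4 in the frame of tray between -0.051 and 0.051 m and z of screw_4 in the frame of tray between 0 and 0.02 m)) or ((x of screw_1 in the frame of tray between -0.051 and 0.051 m and y of screw_1 in the frame of tray between -0.051 and 0.051 m and z of screw_1 in the frame of tray between 0 and 0.02 m) and not (x of screw_2 in the frame of tray between -0.051 and 0.051 m and y of screw_2 in the frame of tray between -0.051 and 0.051 m and z of screw_2 in the frame of tray between 0 and 0.02 m) and not (x of screw_3 in the frame of tray between -0.051 and 0.051 m and y of screw_3 in the frame of tray between -0.051 and 0.051 m and z of screw_3 in the frame of tray between 0 and 0.02 m) and (x of screw_4 in the frame of tray between -0.051 and 0.051 m and y of screw_4 in the frame of tray between -0.051 and 0.051 m and z of screw_4 in the frame of tray between 0 and 0.02 m)) or (not (x of screw_1 in the frame of tray between -0.051 and 0.051 m and y of screw_1 in the frame of tray between -0.051 and 0.051 m and z of screw_1 in the frame of tray between 0 and 0.02 m) and (x of screw_2 in the frame of tray between -0.051 and 0.051 m and y of screw_2 in the frame of tray between -0.051 and 0.051 m and z of screw_2 in the frame of tray between 0 and 0.02 m) and (x of screw_3 in the frame of tray between -0.051 and 0.051 m and y of screw_3 in the frame of tray between -0.051 and 0.051 m and z of screw_3 in the frame of tray between 0 and 0.02 m) and not (x of screw_4 in the frame of tray between -0.051 and 0.051 m and y of screw_4 in the frame of tray between -0.051 and 0.051 m and z of screw_4 in the frame of tray between 0 and 0.02 m)) or (not (x of screw_1 in the frame of tray between -0.051 and 0.051 m and y of screw_1 in the frame of tray between -0.051 and 0.051 m and z of screw_1 in the frame of tray between 0 and 0.02 m) and (x of screw_2 in the frame of tray between -0.051 and 0.051 m and y of screw_2 in the frame of tray between -0.051 and 0.051 m and z of screw_2 in the frame of tray between 0 and 0.02 m) and not (x of screw_3 in the frame of tray between -0.051 and 0.051 m and y of screw_3 in the frame of tray between -0.051 and 0.051 m and z of screw_3 in the frame of tray between 0 and 0.02 m) and (x of screw_4 in the frame of tray between -0.051 and 0.051 m and y of screw_4 in the frame of tray between -0.051 and 0.051 m and z of screw_4 in the frame of tray between 0 and 0.02 m)) or (not (x of screw_1 in the frame of tray between -0.051 and 0.051 m and y of screw_1 in the frame of tray between -0.051 and 0.051 m and z of screw_1 in the frame of tray between 0 and 0.02 m) and not (x of screw_2 in the frame of tray between -0.051 and 0.051 m and y of screw_2 in the frame of tray between -0.051 and 0.051 m and z of screw_2 in the frame of tray between 0 and 0.02 m) and (x of screw_3 in the frame of tray between -0.051 and 0.051 m and y of screw_3 in the frame of tray between -0.051 and 0.051 m and z of screw_3 in the frame of tray between 0 and 0.02 m) and (x of screw_4 in the frame of tray between -0.051 and 0.051 m and y of screw_4 in the frame of tray between -0.051 and 0.051 m and z of screw_4 in the frame of tray between 0 and 0.02 m))) and contact force between the fingers and screw_1 below 0.3 N and contact force between the fingers and screw_2 below 0.3 N and contact force between the fingers and screw_3 below 0.3 N and contact force between the fingers and screw_4 below 0.3 N), for 0.2 s.
2. the spacer stands in the wide gap beside the loose box, down on the bracket floor, released (z of spacer in the frame of bracket_c between 0 and 0.008 m and x of spacer in the frame of bracket_c between -0.03 and 0.03 m and y of spacer in the frame of bracket_c between -0.032 and -0.008 m and angle between spacer's own z axis and vertical below 0.2 rad and angle between the x axis of spacer and the x axis of bracket_c, either way round below 0.15 rad and contact force between the fingers and spacer below 0.3 N), for 0.2 s.
At the end, for the whole second after the job is handed in: Exactly two screws in the tray; spacer let go, upright in the gap beside the loose box, within 4 mm of the bracket floor, 30 mm of its middle front to back and 0.15 rad of in line; loose box at rest within 2.5 mm of home and 0.06 rad of square, fingers pressing on it with 2 to 60 N (all of step 2 and (((x of screw_1 in the frame of tray between -0.051 and 0.051 m and y of screw_1 in the frame of tray between -0.051 and 0.051 m and z of screw_1 in the frame of tray between 0 and 0.02 m) and (x of screw_2 in the frame of tray between -0.051 and 0.051 m and y of screw_2 in the frame of tray between -0.051 and 0.051 m and z of screw_2 in the frame of tray between 0 and 0.02 m) and not (x of screw_3 in the frame of tray between -0.051 and 0.051 m and y of screw_3 in the frame of tray between -0.051 and 0.051 m and z of screw_3 in the frame of tray between 0 and 0.02 m) and not (x of screw_4 in the frame of tray between -0.051 and 0.051 m and y of screw_4 in the frame of tray between -0.051 and 0.051 m and z of screw_4 in the frame of tray between 0 and 0.02 m)) or ((x of screw_1 in the frame of tray between -0.051 and 0.051 m and y of screw_1 in the frame of tray between -0.051 and 0.051 m and z of screw_1 in the frame of tray between 0 and 0.02 m) and not (x of screw_2 in the frame of tray between -0.051 and 0.051 m and y of screw_2 in the frame of tray between -0.051 and 0.051 m and z of screw_2 in the frame of tray between 0 and 0.02 m) and (x of screw_3 in the frame of tray between -0.051 and 0.051 m and y of screw_3 in the frame of tray between -0.051 and 0.051 m and z of screw_3 in the frame of tray between 0 and 0.02 m) and not (x of screw_4 in the frame of tray between -0.051 and 0.051 m and y of screw_4 in the frame of tray between -0.051 and 0.051 m and z of screw_4 in the frame of tray between 0 and 0.02 m)) or ((x of screw_1 in the frame of tray between -0.051 and 0.051 m and y of screw_1 in the frame of tray between -0.051 and 0.051 m and z of screw_1 in the frame of tray between 0 and 0.02 m) and not (x of screw_2 in the frame of tray between -0.051 and 0.051 m and y of screw_2 in the frame of tray between -0.051 and 0.051 m and z of screw_2 in the frame of tray between 0 and 0.02 m) and not (x of screw_3 in the frame of tray between -0.051 and 0.051 m and y of screw_3 in the frame of tray between -0.051 and 0.051 m and z of screw_3 in the frame of tray between 0 and 0.02 m) and (x of screw_4 in the frame of tray between -0.051 and 0.051 m and y of screw_4 in the frame of tray between -0.051 and 0.051 m and z of screw_4 in the frame of tray between 0 and 0.02 m)) or (not (x of screw_1 in the frame of tray between -0.051 and 0.051 m and y of screw_1 in the frame of tray between -0.051 and 0.051 m and z of screw_1 in the frame of tray between 0 and 0.02 m) and (x of screw_2 in the frame of tray between -0.051 and 0.051 m and y of screw_2 in the frame of tray between -0.051 and 0.051 m and z of screw_2 in the frame of tray between 0 and 0.02 m) and (x of screw_3 in the frame of tray between -0.051 and 0.051 m and y of screw_3 in the frame of tray between -0.051 and 0.051 m and z of screw_3 in the frame of tray between 0 and 0.02 m) and not (x of screw_4 in the frame of tray between -0.051 and 0.051 m and y of screw_4 in the frame of tray between -0.051 and 0.051 m and z of screw_4 in the frame of tray between 0 and 0.02 m)) or (not (x of screw_1 in the frame of tray between -0.051 and 0.051 m and y of screw_1 in the frame of tray between -0.051 and 0.051 m and z of screw_1 in the frame of tray between 0 and 0.02 m) and (x of screw_2 in the frame of tray between -0.051 and 0.051 m and y of screw_2 in the frame of tray between -0.051 and 0.051 m and z of screw_2 in the frame of tray between 0 and 0.02 m) and not (x of screw_3 in the frame of tray between -0.051 and 0.051 m and y of screw_3 in the frame of tray between -0.051 and 0.051 m and z of screw_3 in the frame of tray between 0 and 0.02 m) and (x of screw_4 in the frame of tray between -0.051 and 0.051 m and y of screw_4 in the frame of tray between -0.051 and 0.051 m and z of screw_4 in the frame of tray between 0 and 0.02 m)) or (not (x of screw_1 in the frame of tray between -0.051 and 0.051 m and y of screw_1 in the frame of tray between -0.051 and 0.051 m and z of screw_1 in the frame of tray between 0 and 0.02 m) and not (x of screw_2 in the frame of tray between -0.051 and 0.051 m and y of screw_2 in the frame of tray between -0.051 and 0.051 m and z of screw_2 in the frame of tray between 0 and 0.02 m) and (x of screw_3 in the frame of tray between -0.051 and 0.051 m and y of screw_3 in the frame of tray between -0.051 and 0.051 m and z of screw_3 in the frame of tray between 0 and 0.02 m) and (x of screw_4 in the frame of tray between -0.051 and 0.051 m and y of screw_4 in the frame of tray between -0.051 and 0.051 m and z of screw_4 in the frame of tray between 0 and 0.02 m))) and x of box_c in the frame of bracket_c above -0.0025 m and angle between the x axis of box_c and the x axis of bracket_c, either way round below 0.06 rad and angle between box_c's own z axis and vertical below 0.06 rad and contact force between the fingers and box_c between 2 and 60 N and linear speed of box_c below 0.01 m/s); the arm keeps its last pose, push and grip.
It fails at once if the coupler or the plug is shifted by more than 25 mm or tipped over (distance of any of coupler, plug from where it was at the start of the episode above 0.025 m or angle between any of coupler, plug's own z axis and vertical above 0.5 rad).
It also fails if it takes over 59 s, if anything falls off the work surface, if the arm or the gripper's body presses on something with over 40 N, if the wrist force passes 120 N, or if a joint passes its speed limit or range.

### The arm

A 7-joint arm with a two-finger parallel gripper is mounted at the origin on the work surface. World frame = base frame: x ahead of the robot, y to its left, z up, the work surface at z = 0. Lengths are in m, angles in rad, forces in N, time in s.
With the tool pointing down it reaches from about 0.4 to 0.85 m from the base axis. Payload 10.4 kg.
Tool frame: the origin (TCP) lies midway between the tips of the shut fingers; the grasp point (between the pads) lies 19 mm behind it (manip.grasp_offset is the distance from the TCP to the grasp point, in m); z points along the fingers, y is the line along which they close (so a half turn about z gives the same grasp; the last joint's range is limited). The gripper opens to 85 mm and grips with 20 to 120 N. Pads are 22 mm wide; open, the fingers measure 114 mm over their backs; the gripper's body (76 mm by 85 mm) begins 54 mm behind the grasp point. The pads swing forward as they close: fully open they stand 13 mm farther back than shut.
Start: joints at [-1.371, 0.332, -0.065, 1.46, 0.022, 1.35, -0.088], TCP at [0.138, 0.61, 0.231] pointing down, gripper open.
Joint ranges: [-2.6, 2.6], [-0.5, 2.12], [-1.47, 1.34], [0.16, 2.42], [-1.27, 4.41], [0.06, 2.06], [-2.6, 2.6]. Speed limits (rad/s): [2.22, 2.22, 2.79, 2.79, 3.14, 3.14, 3.14].

### API

Orientations are given as a unit quaternion [x, y, z, w].
In Python, from workcell import manip, viewer, order gives the robot as it stands (manip), with the cameras (viewer) and the job (order).
- The arm moves only by the tool nudge_tcp, called after "Call:" by a JSON object that holds its "method" and its "body", one argument or row to a line. Schema: {"type":"object","properties":{"steps":{"type":"object","properties":{"increments":{"type":"array","items":{"type":"array","items":{"type":"number"},"minItems":7,"maxItems":7},"minItems":1,"maxItems":20}},"additionalProperties":false,"required":["increments"]},"grip_n":{"type":"number"},"only":{"type":"string"},"quiet":{"type":"boolean"},"lines":{"type":"string"}},"required":["steps"],"additionalProperties":false}. steps is an object whose key "increments" holds a list of rows, 1 to 20 of them, each of 7 numbers: a rotation vector rx, ry, rz in shares of 2 rad (1.0 is 2 rad), then dx, dy, dz in fractions of the full range, 1 being 1 m, then the opening from 0.0 (shut) to 1.0 (fully open); each row is the pose to reach, as a shift and turn from the pose commanded when the call began, along the tool's axes at that moment; what a row does not reach only later rows make up. A row lasts 1/8 s, in which the tool goes at most 0.0625 m and 0.188 rad, less where a joint would pass 70% of its speed; a pose out of reach is approached as far as the arm can. The fingers move at their own pace and stop on an object; grip_n is the grip in N (left out, the last holds). Time passes only in rows, so rows that do not move let the fingers close. The tool returns the time, the measured TCP pose, the force, the opening and the grip force at its end. only (a regular expression) keeps the lines of the reply that match it, lines (a string "A,B") keeps lines A to B, and quiet returns only ok. A shift or turn number past 1, either way, is cut back to 1. Input that does not fit is refused with a message, and nothing moves.
- manip.get_obs(): the state, without advancing time (a new reading comes with each control period).
- viewer.camera(name): name is "scene" or "top" or "wrist"; returns the picture (384x512x3 uint8, blue, green, red); there is no depth.
- viewer.calibration(name): a dict with "fx", "fy", "cx", "cy" (pixels), "world_from_camera" (4x4, takes a point from camera to world coordinates); the wrist camera has in their place "tool_from_camera" (4x4, takes a point from camera to tool coordinates, whose origin is the TCP and whose axes are the flange's). Camera axes: x right, y up, looking along -z (the intrinsics and any distortion apply to the point x, -y, -z); pixel columns grow to the right and rows downward; lengths in m; the calibration is good to about 2 mm. A picture is of the moment at which its call begins: read the wrist's pose just before it. calibration takes no time and is no camera call.
- order.hand_in(): hands the job in; it is judged then, once.
The state is a dict: "clock": time; "joint_pos": joint angles; "joint_velocities": joint speeds; "tau": joint torques, N m; "position": TCP position; "ee_rot": TCP orientation; "ft_force": force on the tool from outside, world axes, zero at the start; "torque": the same for the moment, N m; "grip_width": opening from 0.0 (shut) to 1.0 (fully open); "grasp_force": force on a finger pad.
Only numpy, scipy, OpenCV 4.12 (cv2) and the standard library are available. Lean on these libraries where they do the work, as an engineer would, in place of code of your own. Each camera call takes 0.05 s, during which the arm holds its last target. There are 200 camera calls.

## Working session

There is one attempt and no reset: what is moved stays moved. The work goes in short steps, Python scripts to look and compute and a tool call to move; the robot and the scene stay as the last step left them, time stands still between calls to the robot, and variables do not carry over. Pictures are saved under pics/ and viewed, at most 10 in all, crops included, and the job is handed in when it is done.

```bash
ls; mkdir -p pics
```

Run:
```python
from workcell import manip, viewer, order
import cv2,numpy as np
o=manip.get_obs();print({k:np.round(v,4) for k,v in o.items()}, manip.grasp_offset)
for n in("scene","top","wrist"):
    im=viewer.camera(n);cv2.imwrite(f"pics/{n}0.png",im);c=viewer.calibration(n);print(n,{k:np.round(v,4) if not isinstance(v,str) else v for k,v in c.items()})
```

Run:
```python
import cv2
for n in("top","scene"):
    cv2.imwrite(f"pics/{n}0b.png",cv2.resize(cv2.imread(f"pics/{n}0.png"),(800,600),interpolation=cv2.INTER_CUBIC))
```

```text
(no output)
```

View pics/top0b.png

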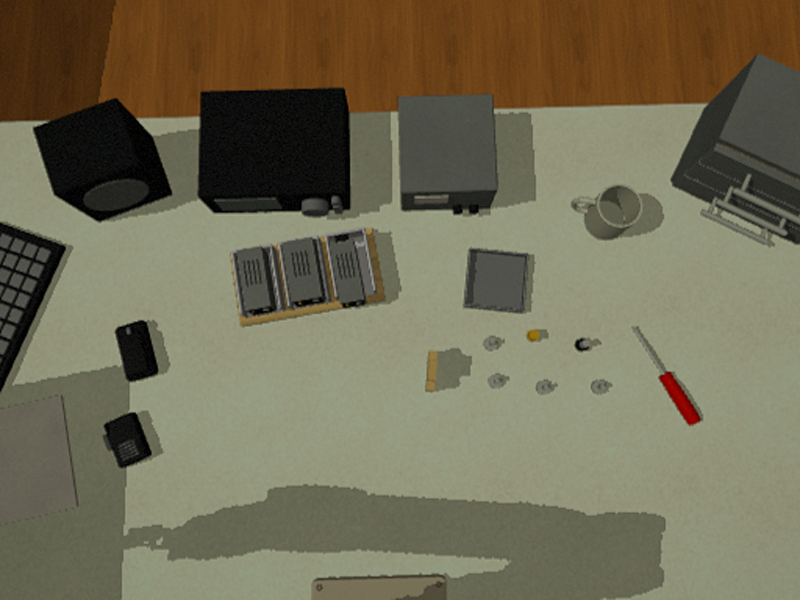

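View pics/scene0b.png

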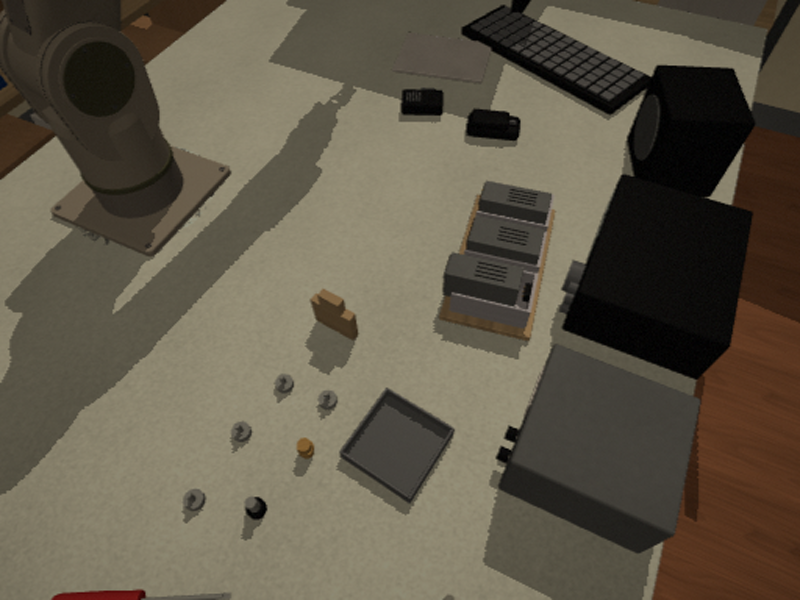

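Create h.py:
```python
import cv2,numpy as np
from workcell import manip, viewer, order
from scipy.spatial.transform import Rotation as R
def ray(cam,u,v,obs=None):
    c=viewer.calibration(cam)
    if cam=="wrist":
        T=np.eye(4);T[:3,:3]=R.from_quat(obs["ee_rot"]).as_matrix();T[:3,3]=obs["position"];T=T@np.array(c["tool_from_camera"])
    else: T=np.array(c["world_from_camera"])
    d=T[:3,:3]@np.array([(u-c["cx"])/c["fx"],-(v-c["cy"])/c["fy"],-1.]);return T[:3,3],d
def at(cam,u,v,z,obs=None):
    o,d=ray(cam,u,v,obs);return (o+d*(z-o[2])/d[2])[:3]
def crop(src,x,y,w,h,k): return cv2.resize(src[y:y+h,x:x+w],None,fx=k,fy=k,interpolation=cv2.INTER_CUBIC)
def tool(p): # world point -> tool axes displacement from the current TCP
    o=manip.get_obs();return R.from_quat(o["ee_rot"]).inv().apply(np.array(p)-o["position"])
```

Run:
```python
from h import *
im=cv2.imread("pics/top0.png")
a=crop(im,142,140,120,70,5);b=crop(im,262,204,135,50,5)
W=np.zeros((600,700,3),np.uint8);W[:350,:600]=a;W[350:,:675]=b
W=cv2.convertScaleAbs(W,alpha=1.4,beta=15)
cv2.imwrite("pics/c1.png",W)
```

```text
(no output)
```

View pics/c1.png

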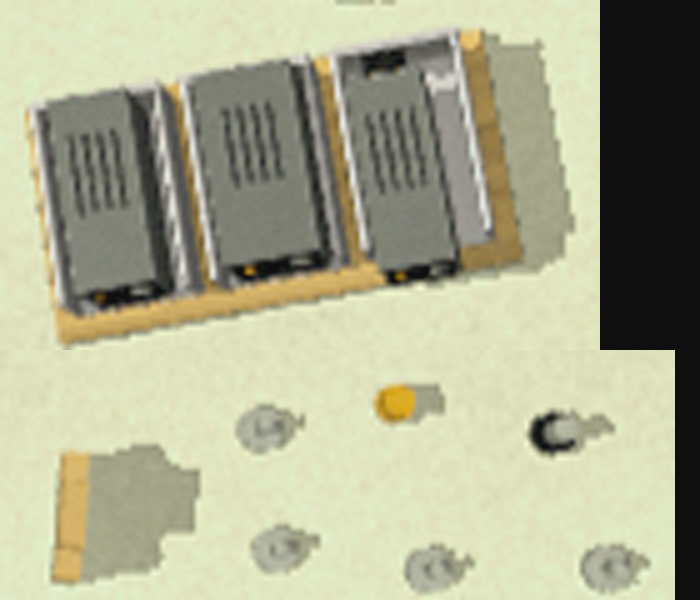

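Run:
```python
from h import *
A=lambda x,y,z:at("top",142+x/5,140+y/5,z).round(4)
B=lambda x,y,z:at("top",262+x/5,204+(y-350)/5,z).round(4)
for n,p in dict(s1=(261,428),s2=(274,549),s3=(428,570),s4=(604,568)).items():print(n,B(*p,.011))
print("coup",B(396,403,.03),"plug",B(550,432,.03))
for p in((75,453),(66,581)):print("sp",B(*p,.058))
for p in((77,473),(68,547)):print("tab",B(*p,.082))
for n,p in dict(lf=(368,258),lb=(333,55),rf=(490,240),rb=(458,35)).items():print(n,A(*p,.057))
T=lambda x,y,z:at("top",x/1.5625,y/1.5625,z).round(4)
for p in((470,249),(530,253),(527,311),(464,305)):print("tray",T(*p,.02))
c,_=ray("top",0,0);print(c)
```

```text
s1 [ 0.5121 -0.2125  0.011 ]
s2 [ 0.4437 -0.2166  0.011 ]
s3 [ 0.4297 -0.3024  0.011 ]
s4 [ 0.4282 -0.4011  0.011 ]
coup [ 0.5222 -0.2862  0.03  ] plug [ 0.5036 -0.3711  0.03  ]
sp [ 0.4966 -0.1046  0.058 ]
sp [ 0.4277 -0.0974  0.058 ]
tab [ 0.4838 -0.1043  0.082 ]
tab [ 0.4448 -0.0982  0.082 ]
lf [0.5923 0.0616 0.057 ]
lb [0.7083 0.0801 0.057 ]
rf [ 0.6006 -0.0059  0.057 ]
rb [0.718  0.0099 0.057 ]
tray [ 0.6864 -0.1811  0.02  ]
tray [ 0.6758 -0.2913  0.02  ]
tray [ 0.5679 -0.2796  0.02  ]
tray [ 0.5821 -0.1657  0.02  ]
[ 0.39611683 -0.05767882  1.19098363]
```

The manual's scale: turns go in shares of 2 rad. Converting my numbers, -0.223 rad / 2 = -0.1115.

Call:
{"method": "nudge_tcp", "body": {
  "steps": {"increments":[[0, 0, 0, -0.373, -0.232, 0.02, 0.6], [0, 0, 0, -0.373, -0.232, 0.02, 0.6], [0, 0, 0, -0.373, -0.232, 0.02, 0.6], [0, 0, 0, -0.373, -0.232, 0.02, 0.6], [0, 0, 0, -0.373, -0.232, 0.02, 0.6], [0, 0, 0, -0.373, -0.232, 0.02, 0.6], [0, 0, 0, -0.373, -0.232, 0.02, 0.6], [0, 0, -0.1115, -0.514, -0.728, 0.081, 0.6], [0, 0, -0.1115, -0.514, -0.728, 0.081, 0.6], [0, 0, -0.1115, -0.514, -0.728, 0.081, 0.6], [0, 0, -0.1115, -0.514, -0.728, 0.081, 0.6], [0, 0, -0.1115, -0.514, -0.728, 0.081, 0.6], [0, 0, -0.1115, -0.514, -0.728, 0.081, 0.6], [0, 0, -0.1115, -0.514, -0.728, 0.081, 0.6], [0, 0, -0.1115, -0.514, -0.728, 0.081, 0.6], [0, 0, -0.1115, -0.514, -0.728, 0.081, 0.6], [0, 0, -0.1115, -0.514, -0.728, 0.081, 0.6]]},
  "grip_n": 40
}}

```text
clock: 2.28
position: [0.4778, -0.2158, 0.1499]
ee_rot: [0.002, 1.0, -0.0, -0.001]
ft_force: [0.1, 1.1, 0.3]
grip_width: 0.602
grasp_force: 0.0
```

Run:
```python
from h import *
o=manip.get_obs();im=viewer.camera("wrist");cv2.imwrite("pics/w1.png",im)
np.save("w1.npy",np.r_[o["position"],o["ee_rot"]]);print(np.r_[o["position"],o["ee_rot"]].round(4), np.abs(o["joint_velocities"]).max())
cv2.imwrite("pics/w1b.png",cv2.resize(im,(800,600),interpolation=cv2.INTER_CUBIC))
```

```text
[ 4.778e-01 -2.158e-01  1.499e-01  1.600e-03  1.000e+00 -3.000e-04
 -5.000e-04] 0.04137944418503023
```

View pics/w1b.png

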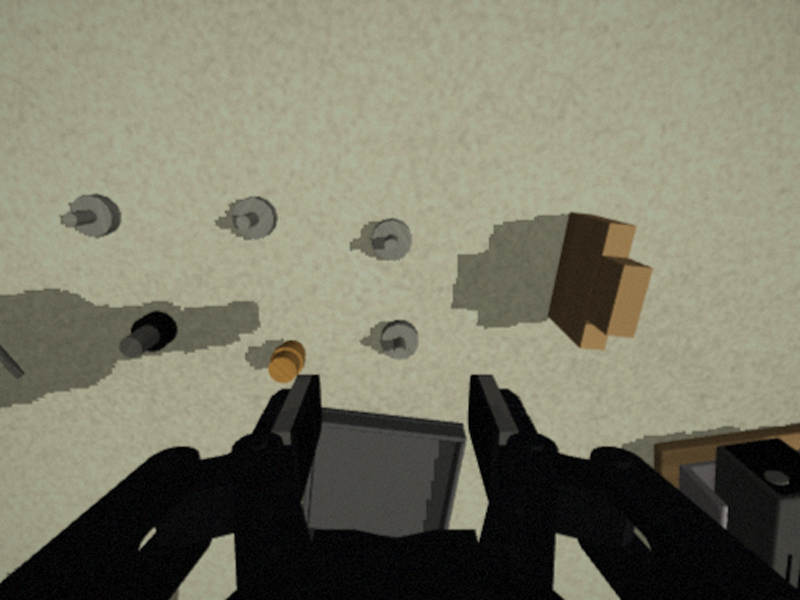

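Run:
```python
from h import *
a=np.load("w1.npy");o=dict(position=a[:3],ee_rot=a[3:])
W=lambda x,y,z:at("wrist",x/1.5625,y/1.5625,z,o).round(4)
print("s1",W(400,336,.011),"thr",W(398,345,.029),"s2",W(391,239,.011),"thr",W(376,245,.029))
print("coup",W(285,368,.03))
for p in((651,267),(636,337),(605,257)):print("tab",W(*p,.082))
for p in((635,225),(605,348),(570,213)):print("pl",W(*p,.058))
for p in((463,425),(320,410)):print("tray",W(*p,.02))
```

```text
s1 [ 0.5101 -0.2119  0.011 ] thr [ 0.5091 -0.2134  0.029 ] s2 [ 0.4451 -0.2176  0.011 ] thr [ 0.4457 -0.2263  0.029 ]
coup [ 0.5244 -0.2856  0.03  ]
tab [ 0.4476 -0.0931  0.082 ]
tab [ 0.4833 -0.0946  0.082 ]
tab [ 0.4427 -0.1157  0.082 ]
pl [ 0.4308 -0.0912  0.058 ]
pl [ 0.4993 -0.0972  0.058 ]
pl [ 0.4246 -0.1254  0.058 ]
tray [ 0.5726 -0.1684  0.02  ]
tray [ 0.5606 -0.2667  0.02  ]
```

Call:
{"method": "nudge_tcp", "body": {
  "steps": {"increments":[[0, 0, 0, -0.032, 0.004, 0.06, 0.45], [0, 0, 0, -0.032, 0.004, 0.11, 0.45], [0, 0, 0, -0.032, 0.004, 0.136, 0.45], [0, 0, 0, -0.032, 0.004, 0.136, 0.45], [0, 0, 0, -0.032, 0.004, 0.136, 0], [0, 0, 0, -0.032, 0.004, 0.136, 0], [0, 0, 0, -0.032, 0.004, 0.136, 0], [0, 0, 0, -0.032, 0.004, 0.136, 0]]},
  "grip_n": 40
}}

```text
clock: 3.32
position: [0.5118, -0.2098, 0.0159]
ee_rot: [-0.0, 1.0, 0.0, 0.001]
ft_force: [-1.4, 1.3, 8.7]
grip_width: 0.064
grasp_force: 39.3
```

Call:
{"method": "nudge_tcp", "body": {
  "steps": {"increments":[[0, 0, 0, 0, 0, -0.05, 0], [0, 0, 0, -0.05, -0.005, -0.055, 0], [0, 0, 0, -0.11, -0.013, -0.055, 0], [0, 0, 0, -0.142, -0.018, -0.04, 0], [0, 0, 0, -0.142, -0.018, -0.02, 0], [0, 0, 0, -0.142, -0.018, -0.007, 0], [0, 0, 0, -0.142, -0.018, -0.007, 0], [0, 0, 0, -0.142, -0.018, -0.007, 0.4], [0, 0, 0, -0.142, -0.018, -0.007, 0.4], [0, 0, 0, -0.142, -0.018, -0.015, 0.4], [0, 0, 0, -0.142, -0.018, -0.05, 0.45], [0, 0, 0, -0.08, -0.018, -0.08, 0.45]]}
}}

```text
clock: 4.82
position: [0.5988, -0.2273, 0.0932]
ee_rot: [-0.002, 1.0, -0.001, 0.001]
ft_force: [0.7, -0.4, 2.3]
grip_width: 0.448
grasp_force: 0.0
```

Run:
```python
from h import *
cv2.imwrite("pics/w2.png",viewer.camera("wrist"));print(tool([.4447,-.2172,.014]).round(4))
```

```text
[0.1449 0.0127 0.0813]
```

View pics/w2.png

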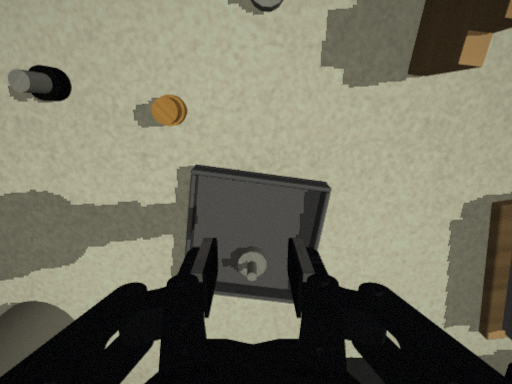

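Call:
{"method": "nudge_tcp", "body": {
  "steps": {"increments":[[0, 0, 0, 0.05, 0.004, -0.01, 0.45], [0, 0, 0, 0.11, 0.01, 0, 0.45], [0, 0, 0, 0.145, 0.0126, 0.02, 0.45], [0, 0, 0, 0.145, 0.0126, 0.055, 0.45], [0, 0, 0, 0.145, 0.0126, 0.08, 0.45], [0, 0, 0, 0.145, 0.0126, 0.08, 0.45], [0, 0, 0, 0.145, 0.0126, 0.08, 0], [0, 0, 0, 0.145, 0.0126, 0.08, 0], [0, 0, 0, 0.145, 0.0126, 0.08, 0], [0, 0, 0, 0.145, 0.0126, 0.08, 0]]}
}}

```text
clock: 6.12
position: [0.4522, -0.2158, 0.0128]
ee_rot: [-0.0, 1.0, -0.0, 0.001]
ft_force: [-1.2, 0.4, 8.3]
grip_width: 0.067
grasp_force: 39.2
```

Call:
{"method": "nudge_tcp", "body": {
  "steps": {"increments":[[0, 0, 0, 0, 0, -0.05, 0], [0, 0, 0, -0.05, -0.005, -0.055, 0], [0, 0, 0, -0.11, -0.01, -0.055, 0], [0, 0, 0, -0.158, -0.013, -0.045, 0], [0, 0, 0, -0.158, -0.013, -0.02, 0], [0, 0, 0, -0.158, -0.013, -0.007, 0], [0, 0, 0, -0.158, -0.013, -0.007, 0], [0, 0, 0, -0.158, -0.013, -0.007, 0.4], [0, 0, 0, -0.158, -0.013, -0.007, 0.4], [0, 0, 0, -0.158, -0.013, -0.02, 0.4], [0, 0, 0, -0.158, -0.013, -0.065, 0.6], [0, 0, 0, -0.158, -0.013, -0.1, 0.6]]}
}}

```text
clock: 7.62
position: [0.6096, -0.2287, 0.1144]
ee_rot: [0.0, 1.0, -0.0, 0.001]
ft_force: [0.9, -1.6, 0.3]
grip_width: 0.602
grasp_force: 0.0
```

Run:
```python
from h import *
o=manip.get_obs();print(o["position"].round(4),o["ee_rot"].round(4))
im=viewer.camera("wrist");im2=viewer.camera("top");cv2.imwrite("pics/w3.png",np.hstack([im,crop(im2,230,150,96,128,3)]))
```

```text
[ 0.6096 -0.2287  0.1144] [ 1.e-04  1.e+00 -2.e-04  9.e-04]
```

View pics/w3.png

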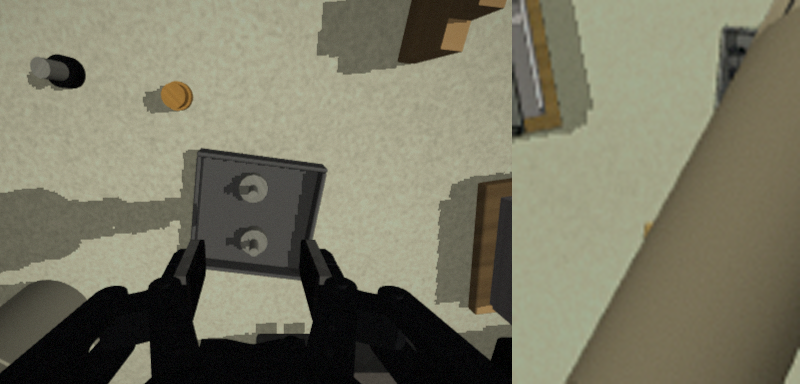

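Converted, -0.145 rad / 2 = -0.0725.

Call:
{"method": "nudge_tcp", "body": {
  "steps": {"increments":[[0, 0, 0, 0, 0.05, -0.056, 1], [0, 0, -0.0725, -0.04, 0.11, -0.056, 1], [0, 0, -0.0725, -0.08, 0.17, -0.056, 1], [0, 0, -0.0725, -0.08, 0.22, -0.056, 1], [0, 0, -0.0725, -0.08, 0.249, -0.056, 1], [0, 0, -0.0725, -0.08, 0.249, -0.056, 1], [0, 0, -0.0725, -0.08, 0.249, -0.056, 1]]}
}}

```text
clock: 8.6
position: [0.6891, 0.0195, 0.1679]
ee_rot: [-0.072, 0.997, -0.0, 0.0]
ft_force: [0.1, -0.8, 0.9]
grip_width: 1.0
grasp_force: 0.0
```

Run:
```python
from h import *
o=manip.get_obs();im=viewer.camera("wrist");a=np.r_[o["position"],o["ee_rot"]];print(a.round(4),np.abs(o["joint_velocities"]).max())
np.save("w4.npy",a);cv2.imwrite("pics/w4.png",im)
cv2.imwrite("pics/w4b.png",cv2.convertScaleAbs(crop(im,156,60,266,200,3),alpha=1.4,beta=10))
```

```text
[ 6.891e-01  1.950e-02  1.679e-01 -7.220e-02  9.974e-01 -4.000e-04
  1.000e-04] 0.020959010335784567
```

View pics/w4b.png

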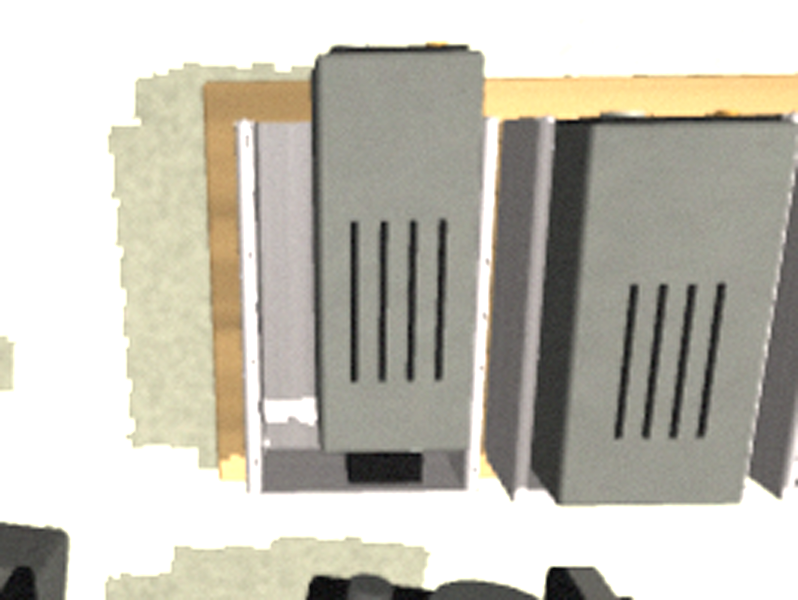

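Run:
```python
from h import *
a=np.load("w4.npy");o=dict(position=a[:3],ee_rot=a[3:])
W=lambda x,y,z:at("wrist",156+x/3,60+y/3,z,o)
P={}
for n,p in dict(rof=(238,120,.057),rob=(250,490,.057),lof=(498,118,.057),lob=(480,490,.057),rif=(257,120,.057),rib=(262,490,.057),bfr=(317,55,.072),bbr=(323,450,.072),bfl=(483,52,.072),bbl=(464,450,.072),afl=(590,122,.072),afr=(797,122,.072)).items():
    P[n]=W(*p);print(n,P[n].round(4))
for q in(("rof","rob"),("lof","lob"),("bfr","bbr"),("bfl","bbl")):
    d=P[q[1]]-P[q[0]];print(q,np.hypot(*d[:2]).round(4),np.arctan2(d[1],d[0]).round(4))
```

```text
rof [ 0.6106 -0.006   0.057 ]
rob [0.7205 0.0118 0.057 ]
lof [0.5997 0.0654 0.057 ]
lob [0.71   0.0839 0.057 ]
rif [ 0.6099 -0.0008  0.057 ]
rib [0.7199 0.0156 0.057 ]
bfr [0.5922 0.0129 0.072 ]
bbr [0.6984 0.0312 0.072 ]
bfl [0.5854 0.0548 0.072 ]
bbl [0.6924 0.0722 0.072 ]
afl [0.598  0.0861 0.072 ]
afr [0.5902 0.1396 0.072 ]
('rof', 'rob') 0.1113 0.1608
('lof', 'lob') 0.1118 0.1664
('bfr', 'bbr') 0.1078 0.1705
('bfl', 'bbl') 0.1084 0.1607
```

Converted, 0.241 rad / 2 = 0.1205.

Call:
{"method": "nudge_tcp", "body": {
  "steps": {"increments":[[0, 0, 0.025, 0.05, -0.018, 0, 0.6], [0, 0, 0.075, 0.11, -0.04, 0, 0.6], [0, 0, 0.1205, 0.17, -0.062, 0, 0.6], [0, 0, 0.1205, 0.22, -0.08, 0, 0.6], [0, 0, 0.1205, 0.24, -0.087, 0.02, 0.6], [0, 0, 0.1205, 0.24, -0.087, 0.05, 0.6], [0, 0, 0.1205, 0.24, -0.087, 0.05, 0.6]]}
}}

```text
clock: 9.52
position: [0.4626, -0.1013, 0.1165]
ee_rot: [0.049, 0.999, -0.0, -0.001]
ft_force: [-0.3, 0.1, 0.2]
grip_width: 0.601
grasp_force: 0.0
```

Run:
```python
from h import *
o=manip.get_obs();im=viewer.camera("wrist");a=np.r_[o["position"],o["ee_rot"]];print(a.round(4))
np.save("w5.npy",a);cv2.imwrite("pics/w5.png",im)
cv2.imwrite("pics/w5b.png",cv2.convertScaleAbs(crop(im,136,60,240,180,3),alpha=1.4,beta=10))
```

```text
[ 0.4626 -0.1013  0.1165  0.0493  0.9988 -0.     -0.0014]
```

View pics/w5b.png

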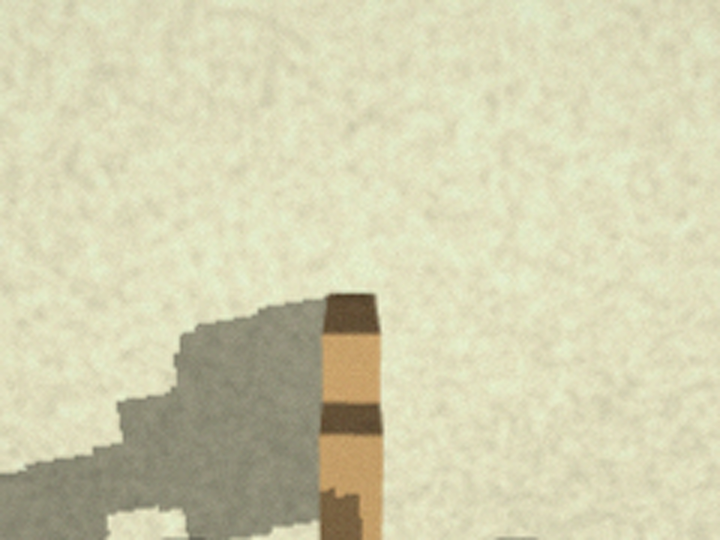

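Run:
```python
from h import *
a=np.load("w5.npy");o=dict(position=a[:3],ee_rot=a[3:]);r=R.from_quat(a[3:]).inv()
for p in((351,434,.082),(351,332,.058)):print(r.apply(at("wrist",136+p[0]/3,60+p[1]/3,p[2],o)-a[:3]).round(4))
```

```text
[0.0156 0.0007 0.0345]
[0.0328 0.0007 0.0586]
```

Call:
{"method": "nudge_tcp", "body": {
  "steps": {"increments":[[0, 0, 0, -0.002, 0.0007, 0.04, 0.4], [0, 0, 0, -0.002, 0.0007, 0.057, 0.4], [0, 0, 0, -0.002, 0.0007, 0.057, 0.4], [0, 0, 0, -0.002, 0.0007, 0.057, 0], [0, 0, 0, -0.002, 0.0007, 0.057, 0], [0, 0, 0, -0.002, 0.0007, 0.057, 0], [0, 0, 0, -0.002, 0.0007, 0.057, 0]]},
  "grip_n": 60
}}

```text
clock: 10.45
position: [0.4674, -0.0998, 0.0618]
ee_rot: [0.048, 0.999, 0.0, 0.001]
ft_force: [-1.8, -0.6, 6.6]
grip_width: 0.146
grasp_force: 59.2
```

Run:
```python
from workcell import manip, viewer, order
o=manip.get_obs();print(o["position"].round(4),o["ee_rot"].round(4))
```

```text
[ 0.4674 -0.0998  0.0618] [4.790e-02 9.989e-01 2.000e-04 1.100e-03]
```

Converted, -0.26 rad / 2 = -0.13.

Call:
{"method": "nudge_tcp", "body": {
  "steps": {"increments":[[0, 0, 0, 0, 0, -0.05, 0], [0, 0, 0, 0, 0, -0.1, 0], [0, 0, -0.05, -0.04, 0.03, -0.1, 0], [0, 0, -0.1, -0.08, 0.06, -0.1, 0], [0, 0, -0.13, -0.12, 0.09, -0.1, 0], [0, 0, -0.13, -0.16, 0.115, -0.1, 0], [0, 0, -0.13, -0.185, 0.1345, -0.1, 0], [0, 0, -0.13, -0.185, 0.1345, -0.1, 0], [0, 0, -0.13, -0.185, 0.1345, -0.1, 0]]}
}}

```text
clock: 11.58
position: [0.6631, 0.0158, 0.1608]
ee_rot: [-0.082, 0.997, -0.0, -0.0]
ft_force: [1.1, -1.1, -0.2]
grip_width: 0.151
grasp_force: 58.8
```

Run:
```python
from h import *
o=manip.get_obs();im=viewer.camera("wrist");a=np.r_[o["position"],o["ee_rot"]];print(a.round(4),2*a[3])
np.save("w6.npy",a);cv2.imwrite("pics/w6.png",im)
cv2.imwrite("pics/w6b.png",cv2.convertScaleAbs(crop(im,156,80,240,180,3),alpha=1.4,beta=10))
```

```text
[ 6.631e-01  1.580e-02  1.608e-01 -8.170e-02  9.967e-01 -2.000e-04
 -1.000e-04] -0.1633723921730024
```

View pics/w6b.png

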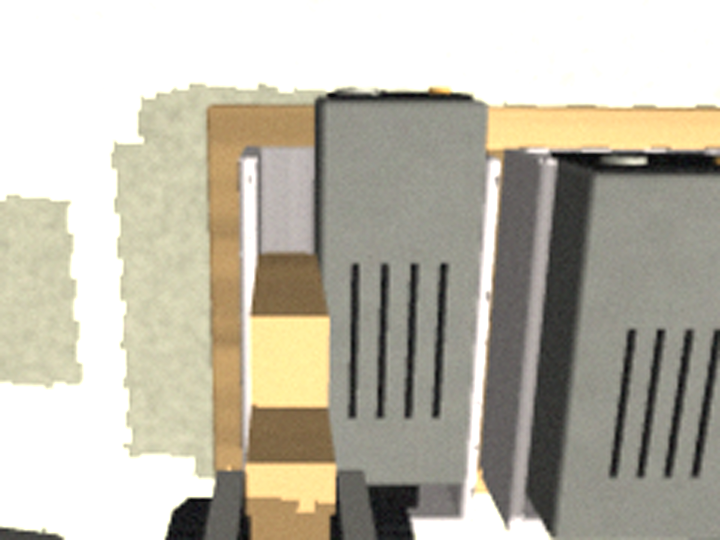

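Run:
```python
from h import *
a=np.load("w6.npy");o=dict(position=a[:3],ee_rot=a[3:]);r=R.from_quat(a[3:]).inv()
W=lambda x,y,z:r.apply(at("wrist",156+x/3,80+y/3,z,o)-a[:3]).round(4)
zb=a[2]-.0618
for n,p in dict(wallF=(258,160,.057),wallM=(259,250,.057),wOutF=(241,160,.057),wOutB=(248,455,.057),boxF=(317,110,.072),boxM=(319,250,.072),boxB=(333,480,.072),botL=(259,254,zb+.002),botR=(316,254,zb+.002),plL=(251,316,zb+.058),plR=(329,316,zb+.058),tabL=(247,461,zb+.082),tabR=(336,461,zb+.082),front=(249,150,.057),lwOutF=(501,158,.057),lwOutB=(472,515,.057)).items():print(n,W(*p))
```

```text
wallF [ 0.0546 -0.0084  0.1038]
wallM [ 0.0292 -0.0084  0.1038]
wOutF [ 0.0546 -0.0131  0.1038]
wOutB [-0.0354 -0.0125  0.1038]
boxF [0.0687 0.0075 0.0888]
boxM [0.0321 0.0084 0.0888]
boxB [-0.0366  0.0133  0.0888]
botL [ 0.0368 -0.0068  0.0598]
botR [0.0368 0.0067 0.0598]
plL [ 0.037  -0.0064  0.0038]
plR [0.037  0.0073 0.0038]
tabL [ 0.0204 -0.0062 -0.0202]
tabR [ 0.0204  0.0076 -0.0202]
front [ 0.0574 -0.0109  0.1038]
lwOutF [0.0552 0.0595 0.1038]
lwOutB [-0.0562  0.0585  0.1038]
```

Call:
{"method": "nudge_tcp", "body": {
  "steps": {"increments":[[0, 0, 0, 0, 0, 0.02, 0], [0, 0, 0, 0, 0, 0.03, 0], [0, 0, 0, 0, 0, 0.04, 0], [0, 0, 0, 0, 0, 0.05, 0], [0, 0, 0, 0, 0, 0.06, 0], [0, 0, 0, 0, 0, 0.06, 0]]}
}}

```text
clock: 12.38
position: [0.6629, 0.0166, 0.0995]
ee_rot: [-0.082, 0.997, -0.0, -0.001]
ft_force: [0.6, 0.4, 0.3]
grip_width: 0.15
grasp_force: 58.8
```

Call:
{"method": "nudge_tcp", "body": {
  "steps": {"increments":[[0, 0, 0, 0, 0, 0.008, 0], [0, 0, 0, 0, 0, 0.016, 0], [0, 0, 0, 0, 0, 0.02, 0], [0, 0, 0, 0, 0, 0.022, 0], [0, 0, 0, 0, 0, 0.022, 0]]}
}}

```text
clock: 13.0
position: [0.6634, 0.0165, 0.0785]
ee_rot: [-0.082, 0.997, 0.0, 0.0]
ft_force: [0.1, -0.5, 0.2]
grip_width: 0.151
grasp_force: 58.8
```

Call:
{"method": "nudge_tcp", "body": {
  "steps": {"increments":[[0, 0, 0, 0, 0, 0.001, 0], [0, 0, 0, 0, 0, 0.001, 0], [0, 0, 0, 0, 0, 0.001, 0.35], [0, 0, 0, 0, 0, 0.001, 0.35], [0, 0, 0, 0, 0, -0.002, 0.35], [0, 0, 0, 0, 0, -0.03, 0.35], [0, 0, 0, 0, 0, -0.07, 0.35], [0, 0, 0, 0.05, -0.003, -0.09, 0.35], [0, 0, 0, 0.05, -0.003, -0.09, 0], [0, 0, 0, 0.05, -0.003, -0.09, 0], [0, 0, 0, 0.05, -0.003, -0.09, 0]]}
}}

```text
clock: 14.38
position: [0.615, 0.0059, 0.168]
ee_rot: [-0.082, 0.997, -0.0, -0.0]
ft_force: [0.8, 0.1, -1.0]
grip_width: -0.004
grasp_force: 0.0
```

Run:
```python
from h import *
o=manip.get_obs();im=viewer.camera("wrist");a=np.r_[o["position"],o["ee_rot"]];print(a.round(4))
np.save("w7.npy",a);cv2.imwrite("pics/w7.png",im)
cv2.imwrite("pics/w7b.png",cv2.convertScaleAbs(crop(im,136,130,260,200,3),alpha=1.4,beta=10))
```

```text
[ 6.150e-01  5.900e-03  1.680e-01 -8.240e-02  9.966e-01 -1.000e-04
 -2.000e-04]
```

View pics/w7b.png

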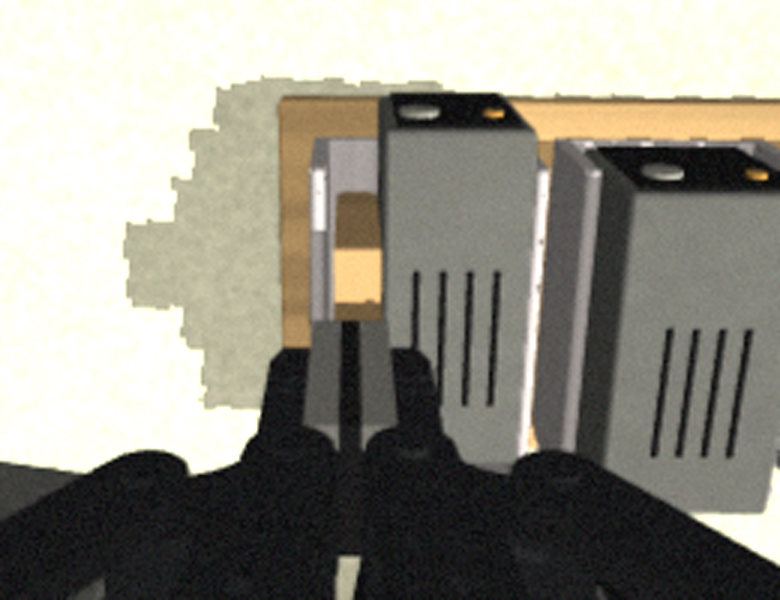

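Call:
{"method": "nudge_tcp", "body": {
  "steps": {"increments":[[0, 0, 0, 0.05, 0.015, 0, 0], [0, 0, 0, 0.066, 0.0327, 0.03, 0], [0, 0, 0, 0.066, 0.0327, 0.08, 0], [0, 0, 0, 0.066, 0.0327, 0.128, 0], [0, 0, 0, 0.06, 0.0327, 0.128, 0], [0, 0, 0, 0.05, 0.0327, 0.128, 0], [0, 0, 0, 0.042, 0.0327, 0.128, 0], [0, 0, 0, 0.038, 0.0327, 0.128, 0], [0, 0, 0, 0.034, 0.0327, 0.128, 0], [0, 0, 0, 0.034, 0.0327, 0.128, 0]]},
  "grip_n": 60
}}

```text
clock: 15.68
position: [0.5759, 0.0322, 0.0407]
ee_rot: [-0.082, 0.997, 0.0, 0.0]
ft_force: [-0.8, 0.6, -0.5]
grip_width: -0.003
grasp_force: 0.0
```

Run:
```python
from h import *
o=manip.get_obs();p=o["position"];print(p@[.9865,.1637,0],p@[-.1637,.9865,0],o["ft_force"]@[.9865,.1637,0])
```

```text
0.5733955643532769 -0.0625538007435631 -0.6530743016158098
```

Now push in 4 mm steps per two rows.

Call:
{"method": "nudge_tcp", "body": {
  "steps": {"increments":[[0, 0, 0, -0.002, 0, 0, 0], [0, 0, 0, -0.004, 0, 0, 0], [0, 0, 0, -0.006, 0, 0, 0], [0, 0, 0, -0.008, 0, 0, 0], [0, 0, 0, -0.01, 0, 0, 0], [0, 0, 0, -0.01, 0, 0, 0]]}
}}

```text
clock: 16.42
position: [0.5856, 0.0338, 0.0405]
ee_rot: [-0.082, 0.997, 0.0, -0.0]
ft_force: [-1.6, -0.3, 0.8]
grip_width: -0.002
grasp_force: 0.8
```

Run:
```python
from h import *
o=manip.get_obs();p=o["position"];print(p@[.9865,.1637,0],p@[-.1637,.9865,0],o["ft_force"]@[.9865,.1637,0])
```

```text
0.5831976599771855 -0.06256412400697628 -1.6681793614558444
```

Call:
{"method": "nudge_tcp", "body": {
  "steps": {"increments":[[0, 0, 0, -0.002, 0, 0, 0], [0, 0, 0, -0.003, 0, 0, 0], [0, 0, 0, -0.005, 0, 0, 0], [0, 0, 0, -0.006, 0, 0, 0], [0, 0, 0, -0.006, 0, 0, 0]]}
}}

```text
clock: 17.05
position: [0.5905, 0.0345, 0.0404]
ee_rot: [-0.082, 0.997, 0.0, -0.001]
ft_force: [-7.6, -0.6, 5.9]
grip_width: -0.004
grasp_force: 3.9
```

Run:
```python
from h import *
o=manip.get_obs();p=o["position"];print(p@[.9865,.1637,0],p@[-.1637,.9865,0],o["ft_force"]@[.9865,.1637,0])
```

```text
0.5881351376905206 -0.06264245882597978 -7.612336831745356
```

Call:
{"method": "nudge_tcp", "body": {
  "steps": {"increments":[[0, 0, 0, -0.001, 0, 0, 0], [0, 0, 0, -0.002, 0, 0, 0], [0, 0, 0, -0.003, 0, 0, 0], [0, 0, 0, -0.003, 0, 0, 0]]}
}}

```text
clock: 17.55
position: [0.5931, 0.0349, 0.0403]
ee_rot: [-0.082, 0.997, 0.0, -0.002]
ft_force: [-9.6, -1.1, 5.6]
grip_width: -0.0
grasp_force: 4.7
```

Run:
```python
from h import *
o=manip.get_obs();p=o["position"];print(p@[.9865,.1637,0],p@[-.1637,.9865,0],o["ft_force"]@[.9865,.1637,0])
```

```text
0.5907849416143688 -0.06263947317518315 -9.657080236374469
```

Call:
{"method": "nudge_tcp", "body": {
  "steps": {"increments":[[0, 0, 0, -0.001, 0, 0, 0], [0, 0, 0, -0.002, 0, 0, 0], [0, 0, 0, -0.002, 0, 0, 0]]}
}}

```text
clock: 17.92
position: [0.5949, 0.0352, 0.0403]
ee_rot: [-0.082, 0.997, 0.0, -0.002]
ft_force: [-10.5, -1.1, 9.0]
grip_width: 0.001
grasp_force: 5.3
```

Run:
```python
from h import *
o=manip.get_obs();p=o["position"];print(p@[.9865,.1637,0],p@[-.1637,.9865,0],o["ft_force"]@[.9865,.1637,0])
```

```text
0.5925880920529181 -0.06268031141211985 -10.542010936147433
```

Call:
{"method": "nudge_tcp", "body": {
  "steps": {"increments":[[0, 0, 0, -0.001, 0, 0, 0], [0, 0, 0, -0.002, 0, 0, 0], [0, 0, 0, -0.002, 0, 0, 0]]}
}}

```text
clock: 18.3
position: [0.595, 0.0351, 0.0398]
ee_rot: [-0.082, 0.997, 0.0, -0.004]
ft_force: [-18.6, -1.6, 12.5]
grip_width: -0.001
grasp_force: 9.4
```

Run:
```python
from h import *
o=manip.get_obs();p=o["position"];print(p@[.9865,.1637,0],p@[-.1637,.9865,0],o["ft_force"]@[.9865,.1637,0])
```

```text
0.5927245677239903 -0.06274844340021693 -18.58588312235622
```

Call:
{"method": "nudge_tcp", "body": {
  "steps": {"increments":[[0, 0, 0, -0.001, 0, 0, 0], [0, 0, 0, -0.0015, 0, 0, 0], [0, 0, 0, -0.0015, 0, 0, 0], [0, 0, 0, -0.0015, 0, 0, 0]]}
}}

```text
clock: 18.8
position: [0.595, 0.0351, 0.0397]
ee_rot: [-0.081, 0.997, 0.001, -0.005]
ft_force: [-27.5, -2.3, 18.3]
grip_width: 0.0
grasp_force: 13.7
```

Run:
```python
from h import *
o=manip.get_obs();p=o["position"];print(p@[.9865,.1637,0],o["ft_force"]@[.9865,.1637,0])
im=viewer.camera("scene");cv2.imwrite("pics/s9.png",im);im0=cv2.imread("pics/scene0.png")
c=viewer.calibration("scene");T=np.linalg.inv(np.array(c["world_from_camera"]))
def proj(P):
    q=T@np.r_[P,1];return c["cx"]-c["fx"]*q[0]/q[2],c["cy"]+c["fy"]*q[1]/q[2]
e=np.array([.9865,.1637,0]);n=np.array([-.1637,.9865,0])
from scipy.ndimage import map_coordinates as mc
def prof(img,y,x): 
    uv=np.array([proj(e*(.657+a)+n*(-.0698+y)+[0,0,.072]) for a in x])
    return mc(img.mean(2),[uv[:,1],uv[:,0]],order=1).astype(int)
for nm,y,rng in(("cback",0.0,np.arange(.026,.076,.002)),("cfront",-.008,np.arange(-.084,-.04,.002)),("aback",.085,np.arange(.026,.076,.002)),("afront",.085-.02,np.arange(-.084,-.04,.002))):
    print(nm,"before",prof(im0,y,rng));print(nm,"after ",prof(im,y,rng))
```

```text
0.5926910567485892 -27.467959402262196
cback before [ 71  71  71  72  72  71  65  59  61  62  43  31  25  30  35  69 122 128
 112 105 103 120 132 134 133]
cback after  [ 65  73  66  60  65  72  74  74  74  74  74  74  75  75  74  84 109 124
  86  51  43  78 119 137 139]
cfront before [132 132 131 129 128 118  89  60  64  67  67  67  67  68  67  68  69  68
  68  68  68  68]
cfront after  [63 26 13 16 27 32 33 34 35 25 17 15 13 14 13  9 26 38 49 64 71 72]
aback before [ 56  55  57  64  62  64  68  69  69  69  69  70  70  69  70  69 107 124
 118 106 104 115 127 132 131]
aback after  [ 58  57  61  68  64  67  72  73  73  72  72  72  73  73  73  73 112 129
 123 110 109 120 133 138 137]
afront before [130 130 131 132 132 130 130 129 129 128 129 128 115  99  88  64  60  66
  68  68  69  69]
afront after  [ 8  8  9  9 10 10  9  9  8  9 10 11 11 10  9  7 11 13 24 41 54 69]
```

```bash
python3 -c "
from workcell import manip, viewer, order
print(order.hand_in())"
```

```text
the job is handed in; nothing more can be done
None
```

I handed the job in at 18.8 s; no verdict came back. Two thumbscrews are in the tray, the spacer is released in the wide gap (looked down in my last picture, not measured afterwards), and the loose box is pressed home with about 27 N, its back edge level with box_a's to about 1 mm in the scene image.

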